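Fit the tube block on the mixer

ROBOT

A 6-joint arm with a two-finger parallel gripper is mounted at the origin on the work surface. World frame = base frame: x ahead of the robot, y to its left, z up, the work surface at z = 0. Lengths are in m, angles in rad, forces in N, time in s.
With the tool pointing down it reaches from about 0.275 to 0.75 m from the base axis. Payload 10.2 kg.
Tool frame: the origin (TCP) lies on the centre line of the jaws, within the pads' length; the fingertips stand 19 mm ahead of it and the grasp point (between the pads) is the TCP; z points along the fingers, y is the line along which they close (so a half turn about z gives the same grasp; the last joint's range is limited). The gripper opens to 88 mm and grips with 3 to 60 N. Pads are 18 mm wide; open, the fingers measure 123 mm over their backs; the gripper's body (75 mm by 187 mm) begins 45 mm behind the grasp point.
Start: joints at [0.997, 0.313, 1.498, -0, 1.331, -0.223], TCP at [0.18, 0.493, 0.258] pointing down, gripper open.
Joint ranges: [-2.94, 2.94], [-0.97, 2.17], [0.19, 2.56], [-1.23, 4.37], [0.02, 3.11], [-2.88, 2.88]. Speed limits (rad/s): [2.39, 2.39, 3.01, 3.14, 3.14, 3.14].

INTERFACE

Orientations are given as a unit quaternion [x, y, z, w].
In Python, from station import arm, cams gives the robot as it stands. The module is installed in compiled form; this text tells all that it offers.
- The arm moves only by the tool apply_moves, never from a script. Its argument "steps" is a list of rows, each a list of 7 numbers: the turn, a rotation vector about the tool's x, y, z in rad, then the shift along the tool's x, y, z in mm, then the closure, from 0 (fully open) to 1 (shut). In form: [[ax, ay, az, tx, ty, tz, fingers], ...]. A call has 1 to 20 rows; each row is the pose to reach, as a shift and turn from the pose commanded when the call began, along the tool's axes at that moment; what a row does not reach only later rows make up. A row lasts 1/10 s, in which the tool goes at most 50 mm and 8.59 degrees, less where a joint would pass 70% of its speed; a pose out of reach is approached as far as the arm can. A call with a gripper value outside its range is refused whole. The fingers move at their own pace and stop on an object; "force" is the grip in N (left out, the last holds). Time passes only in rows, so rows that repeat a pose let the fingers close. It gives the time, the measured TCP pose, the force, the opening and the grip force at its end, in the units of the state.
- arm.sense(): the state, without advancing time (a new reading comes with each control period).
- cams.read_camera(name): name is "scene" or "top" or "wrist"; returns the picture (400x640x3 uint8, red, green, blue); there is no depth.
- cams.camera_model(name): a dict with "fx", "fy", "cx", "cy" (pixels), "distortion" ([k1, k2, p1, p2, k3] as OpenCV has them; the pictures are not rectified), "cam_to_world" (4x4, takes a point from camera to world coordinates). Camera axes: x right, y down, z forward; pixel columns grow to the right and rows downward; lengths in m; the calibration is good to about 2 mm. A picture is of the moment at which its call begins: read the wrist's pose just before it. camera_model takes no time and is no camera call; for the wrist camera it gives the pose at the moment of the call.
- arm.hand_in(): hands the job in; it is judged then, once.
The state is a dict: "clock": time; "qpos": joint angles; "dq": joint speeds; "effort": joint torques, N m; "tcp_pos": TCP position; "ee_rot": TCP orientation; "contact_force": force on the tool from outside, world axes, zero at the start; "torque": the same for the moment, N m; "grip_width": finger opening in m; "grip_force": force on a finger pad.
Only numpy, scipy, OpenCV 4.12 (cv2) and the standard library are available. Lean on these libraries where they do the work, as an engineer would, in place of code of your own. Each camera call takes 0.05 s, during which the arm holds its last target. There are 200 camera calls.

TASK

Take the aluminium tube block off its sloping stand and lower it, without dropping it, over the mixer's shaft and locating pin together until it sits fully home, flat on the deck, and let go. Then check that it does not rock: with the closed fingers press down on the corner that has the pin hole, then on the diagonally opposite corner. Leave the other things on the bench where they are.

Things in the scene. Friction and masses are not known exactly. Their poses are not given: they have to be found in the camera images.
- block_mid (a point): Loose aluminium tube block, about 0.4 kg: plate 120 x 86 x 18 mm (its x, y, z) with dark wells and an arch handle. This point is its middle, half-way up: 28 mm above the plate's underside, 10 mm above its top, on the axis of the 16.5 mm bore through the plate's centre. z points out of the top. It starts flat on the stand's slope, z leaning 30 degrees, +x end uphill, low edge against the lip.
- handle (a point): Centre of the block's handle bar, 21 mm above block_mid along the block's z, with the block's axes. The bar runs along x above the bore: 60 mm long, 14 mm wide (y), 14 mm high, 24 mm free between it and the plate's top, with a post at each end.
- pin_hole (a point): Lower end of the block's pin hole, at the plate's underside: the only other through hole, 11 mm wide, near one corner, x = +40, y = +28 mm from the bore axis in the block's axes.
- pin_corner (a point): Point on the block's top face at the corner with the pin hole (x = +46, y = +32 mm from the bore axis): press here or within about 15 mm first.
- far_corner (a point): Point on the block's top face at the diagonally opposite corner (x = -46, y = -32 mm from the bore axis): press here second.
- seat (a point): Foot of the mixer's shaft, on the deck, 90 mm above the bench; z up, axes of the mixer (fixed white box 190 x 150 mm, dark deck 130 x 96 mm on top). The shaft is 14 mm thick, 36 mm high, its last 10 mm tapering to 6 mm. Fully home, the block's plate lies flat on the deck, its x along this x, block_mid 28 mm above this point.
- pin (a point): Foot of the mixer's locating pin, on the deck, at x = +40, y = +28 mm from seat in the mixer's axes. The pin is 8 mm thick, 16 mm high, its last 6 mm tapering to 3 mm.
- slope (a point): Centre of the sloping face of the fixed steel stand, 58 mm above the bench; axes of the stand's base (x points uphill, z up). The face, 134 x 100 mm, rises at 30 degrees towards the stand's +x; a lip 12 mm high along its low end keeps the block from sliding.
- block: The same tube block, given at the centre of the plate's underside, same axes as block_mid.
- vial_a: Bystander: small white screw-cap vial, 24 mm thick, 42 mm high; origin under its centre.
- vial_b: Bystander: a second such vial.
- rack: Bystander: teal and white tube rack 110 x 78 x 40 mm; origin under its centre.
- tip_box: Bystander: lilac and white pipette-tip box 78 x 110 x 50 mm; origin under its centre.
- bottle: Bystander: white bottle, 60 mm thick, 120 mm high; origin under its centre.
- pen: Bystander: white marker pen 130 mm long, 11 mm thick; origin under its centre.
Not all that is in view belongs to the job. Leave any yellow look-alike of the block alone.

How it is judged:
By the outcome, as a careful person would: the job done as asked, in the order asked, and still so for the second after the job is handed in, with the robot touching nothing.
It also fails if it takes over 61 s, if anything falls off the work surface, if the arm or the gripper's body presses on something with over 40 N, if the wrist force passes 120 N, or if a joint passes its speed limit or range.

## Working session

There is one attempt and no reset: what is moved stays moved. The work goes in short steps, Python scripts to look and compute and a tool call to move; the robot and the scene stay as the last step left them, time stands still between calls to the robot, and variables do not carry over. Pictures are saved under pics/ and viewed, at most 10 in all, crops included, and the job is handed in when it is done.

Besides the shell and the picture viewer there is one more tool, called after ">>>" in YAML: its name, and indented under it one key for each argument. apply_moves: Moves the arm, as the interface text tells. Its arguments: {"type":"object","properties":{"steps":{"type":"array","items":{"type":"array","items":{"type":"number"}}},"force":{"type":"number"}},"required":["steps"]}

```bash
mkdir -p pics; python3 - <<'E'
from station import arm,cams
import cv2,numpy as np
s=arm.sense();print(s)
for n in("scene","top","wrist"):
    im=cams.read_camera(n);cv2.imwrite(f"pics/{n}0.png",im[:,:,::-1]);m=cams.camera_model(n);print(n,{k:np.round(v,4).tolist() for k,v in m.items() if not isinstance(v,str)})
E
```

```text
{'clock': 0.0, 'qpos': array([ 9.96588283e-01,  3.13480418e-01,  1.49845175e+00,  7.59927566e-06,
        1.33099398e+00, -2.23383952e-01]), 'dq': array([-0.00052766,  0.00141303, -0.00086041, -0.00027375,  0.00019673,
       -0.00025128]), 'effort': array([ 4.11570818e-04, -4.02212334e+01, -2.52267355e+01,  6.94279955e-02,
        3.51883820e-02, -1.18923190e-04]), 'tcp_pos': array([0.18030403, 0.49282737, 0.25713996]), 'ee_rot': array([ 1.74514727e-01,  9.84654338e-01, -6.12996160e-04, -2.62305632e-04]), 'contact_force': array([ 0.57858277,  1.18277399, -0.14741   ]), 'torque': array([-0.00147746, -0.04054702,  0.00411277]), 'grip_force': 0.0, 'grip_width': 0.08791634067807537}
scene {'fx': 488.7783, 'fy': 488.7783, 'cx': 327.5105, 'cy': 196.6698, 'distortion': [0.039, 0.0, 0.0, 0.0, 0.0], 'cam_to_world': [[0.1738, 0.6748, -0.7173, 1.5728], [0.9847, -0.1102, 0.1349, -0.2202], [0.012, -0.7298, -0.6836, 1.0536], [0.0, 0.0, 0.0, 1.0]]}
top {'fx': 498.634, 'fy': 498.634, 'cx': 319.3289, 'cy': 195.5376, 'distortion': [-0.0726, 0.0, 0.0, 0.0, 0.0], 'cam_to_world': [[0.0211, -0.9943, 0.1048, 0.3886], [-0.9997, -0.0202, 0.0096, -0.0019], [-0.0075, -0.105, -0.9944, 1.4781], [0.0, 0.0, 0.0, 1.0]]}
wrist {'fx': 280.0929, 'fy': 280.0929, 'cx': 320.3872, 'cy': 195.7609, 'distortion': [-0.0435, 0.0, 0.0, 0.0, 0.0], 'cam_to_world': [[0.3438, 0.901, 0.2645, 0.1126], [0.939, -0.3299, -0.097, 0.5185], [-0.0001, 0.2817, -0.9595, 0.3832], [0.0, 0.0, 0.0, 1.0]]}
```

View pics/top0.png

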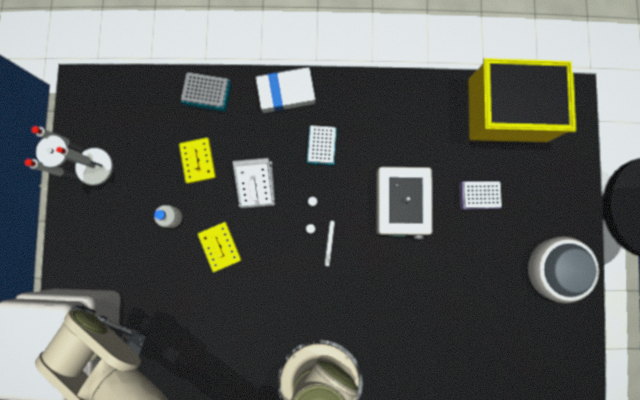

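View pics/scene0.png

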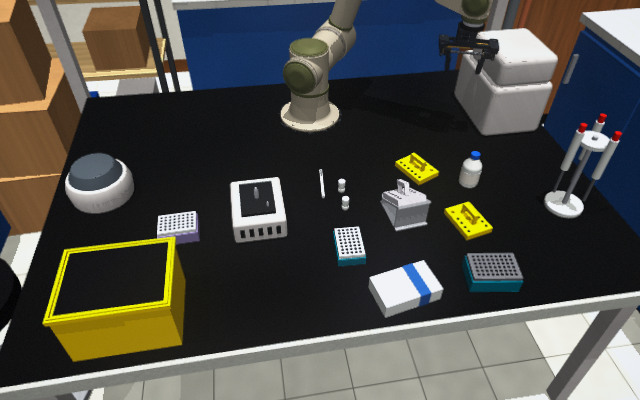

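Candidates: silver block on its stand, top (254,183) / scene (406,200). Yellow look-alikes are at top (197,160) and (219,247). The teal rack at (322,145) and the tip box at (481,195) also show hole patterns. I choose the silver block on the stand, and the mixer at (405,200). Next I check both in one close crop.

```bash
python3 - <<'E'
import cv2,numpy as np
t=cv2.imread("pics/top0.png");s=cv2.imread("pics/scene0.png")
f=lambda i,x,y,w,h:cv2.resize(i[y:y+h,x:x+w],(400,300),interpolation=cv2.INTER_CUBIC)
cv2.imwrite("pics/crop1.png",np.vstack([np.hstack([f(t,222,150,64,60) if 0 else f(t,214,152,80,60),f(t,355,155,107,90) if 0 else f(t,355,160,107,80)]),np.hstack([f(s,366,170,80,60),f(s,210,165,107,80)])]))
E
```

```text
(no output)
```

View pics/crop1.png

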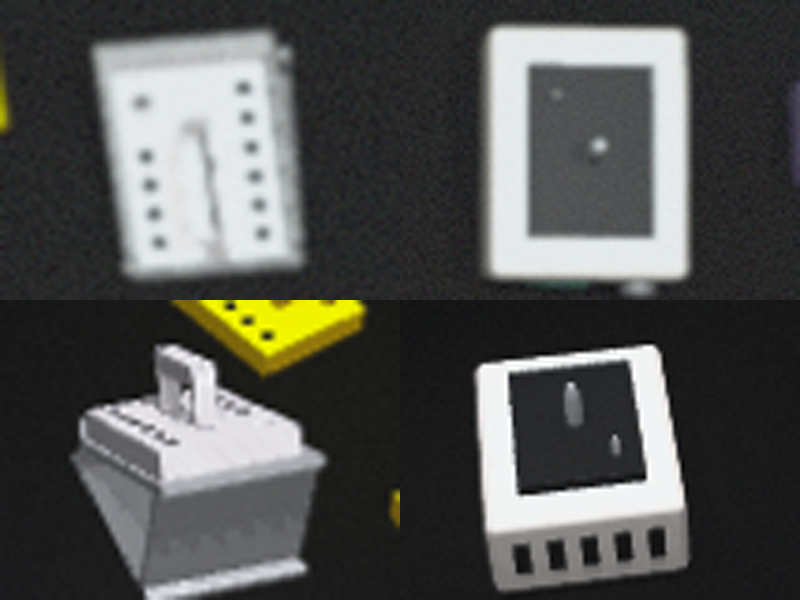

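The crops confirm it. In the silver block, the pin hole is at top-view px ≈ (242,172), at the uphill and +y corner, so block x ≈ world +x. The mixer's shaft tip is at px ≈ (408,199) and its pin at ≈ (397,185), so the mixer's axes are also close to world.

```bash
cat > h.py <<'E'
from station import arm,cams
import cv2,numpy as np
from scipy.spatial.transform import Rotation as R
def ray(m,px):
    K=np.array([[m["fx"],0,m["cx"]],[0,m["fy"],m["cy"]],[0,0,1]])
    u=cv2.undistortPoints(np.array([[px]],float),K,np.array(m["distortion"],float))[0,0]
    T=np.array(m["cam_to_world"]);return T[:3,3],T[:3,:3]@np.array([u[0],u[1],1])
def onz(m,px,z):
    o,d=ray(m,px);return o+d*(z-o[2])/d[2]
def proj(m,P):
    T=np.linalg.inv(np.array(m["cam_to_world"]));P=np.atleast_2d(P)
    K=np.array([[m["fx"],0,m["cx"]],[0,m["fy"],m["cy"]],[0,0,1]])
    return cv2.projectPoints(np.array(P,float),cv2.Rodrigues(T[:3,:3])[0],T[:3,3],K,np.array(m["distortion"],float))[0][:,0]
def rel(p,Rt,s=None):   # move numbers to reach world pose
    s=s or arm.sense();R0=R.from_quat(s["ee_rot"])
    return np.round(np.r_[(R0.inv()*Rt).as_rotvec(),R0.inv().apply(np.array(p)-s["tcp_pos"])*1000],3)
def down(yaw): # tool down, tool x at world yaw+pi (as at start ~)
    return R.from_euler('z',yaw)*R.from_euler('x',np.pi)
E
python3 - <<'E'
from h import *
t=cams.camera_model("top");f=lambda x,y:(214+x/5,152+y/5);g=lambda x,y:(355+(x-400)/3.738,160+y/3.75)
for p,z in((( 95,45),.0915),((275,30),.0915),((300,265),.0245),((125,275),.0245)):print("stand",onz(t,f(*p),z))
print("hole",onz(t,f(142,102),.058+.02+.016))
for p in((528,65),(655,66),(652,238),(528,236)):print("deck",onz(t,g(*p),.09))
print("shaft",onz(t,g(598,145),.126),"pin",onz(t,g(557,93),.106))
s=arm.sense();print(R.from_quat(s["ee_rot"]).as_matrix().round(3))
E
```

```text
stand [0.62802976 0.25769868 0.0915    ]
stand [0.63849165 0.15590223 0.0915    ]
stand [0.51129489 0.14436378 0.0245    ]
stand [0.50326783 0.24708378 0.0245    ]
hole [0.59558705 0.22931272 0.094     ]
deck [ 0.59040416 -0.18390186  0.09      ]
deck [ 0.5916573  -0.27976954  0.09      ]
deck [ 0.4625106  -0.27745545  0.09      ]
deck [ 0.46220582 -0.18474211  0.09      ]
shaft [ 0.52748924 -0.23072172  0.126     ] pin [ 0.56760459 -0.20349446  0.106     ]
[[-0.939  0.344 -0.001]
 [ 0.344  0.939 -0.001]
 [ 0.    -0.001 -1.   ]]
```

```bash
python3 - <<'E'
from h import *
print(rel([.53,-.23,.26],R.from_matrix(np.diag([-1.,1,-1]))))
E
```

```text
[-1.00000e-03 -0.00000e+00 -3.51000e-01 -5.76805e+02 -5.58675e+02
 -2.31500e+00]
```

>>> apply_moves:
  steps:
    - [0, 0, -0.351, -577, -559, -2, 0]
    - [0, 0, -0.351, -577, -559, -2, 0]
    - [0, 0, -0.351, -577, -559, -2, 0]
    - [0, 0, -0.351, -577, -559, -2, 0]
    - [0, 0, -0.351, -577, -559, -2, 0]
    - [0, 0, -0.351, -577, -559, -2, 0]
    - [0, 0, -0.351, -577, -559, -2, 0]
    - [0, 0, -0.351, -577, -559, -2, 0]
    - [0, 0, -0.351, -577, -559, -2, 0]
    - [0, 0, -0.351, -577, -559, -2, 0]
    - [0, 0, -0.351, -577, -559, -2, 0]
    - [0, 0, -0.351, -577, -559, -2, 0]
    - [0, 0, -0.351, -577, -559, -2, 0]
    - [0, 0, -0.351, -577, -559, -2, 0]
    - [0, 0, -0.351, -577, -559, -2, 0]
    - [0, 0, -0.351, -577, -559, -2, 0]
    - [0, 0, -0.351, -577, -559, -2, 0]
    - [0, 0, -0.351, -577, -559, -2, 0]
    - [0, 0, -0.351, -577, -559, -2, 0]
    - [0, 0, -0.351, -577, -559, -2, 0]

```text
clock: 2.15
tcp_pos: [0.53, -0.229, 0.26]
ee_rot: [-0.001, 1.0, 0.0, 0.0]
contact_force: [-1.1, 0.1, -0.6]
grip_width: 0.0882
grip_force: 0.0
```

```bash
python3 - <<'E'
from h import *
s=arm.sense();print(s["clock"],s["tcp_pos"],s["ee_rot"]);m=cams.camera_model("wrist")
im=cams.read_camera("wrist");cv2.imwrite("pics/w1.png",im[:,:,::-1])
np.save("m1.npy",m,allow_pickle=True)
print(proj(m,[[.5275,-.2307,.126],[.5676,-.2035,.106]]))
E
```

```text
2.15 [ 0.52995766 -0.22902595  0.26001381] [-6.46079675e-04  9.99999790e-01  4.05063099e-05  3.14286489e-05]
[[317.86669053 189.07271905]
 [343.48860288 220.45822877]]
```

View pics/w1.png

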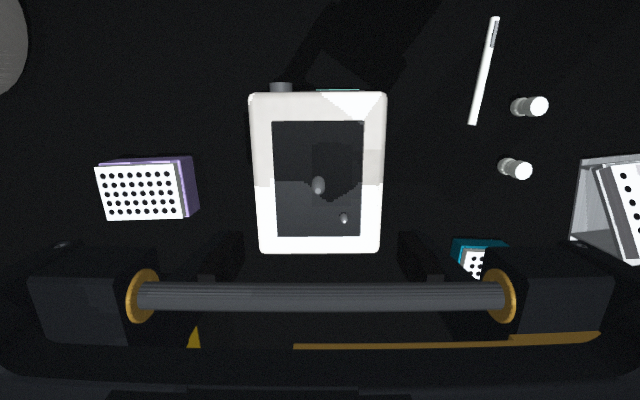

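The mixer is centred in view. The shaft spans about (318,178–193), the pin is at about (343,218), and the deck corners are near (272,122), (363,122), (367,237) and (276,237). All agree with the top-view prediction. Next I refine the deck, shaft and pin.

```bash
python3 - <<'E'
from h import *
m=np.load("m1.npy",allow_pickle=True).item()
g=cv2.cvtColor(cv2.imread("pics/w1.png"),cv2.COLOR_BGR2GRAY)
b=(g>115).astype(np.uint8);b[:90]=0;b[255:]=0;b[:,:245]=0;b[:,390:]=0
cs,h=cv2.findContours(1-b,cv2.RETR_CCOMP,cv2.CHAIN_APPROX_NONE)
c=[c for c in cs if 5000<cv2.contourArea(c)<20000 and c[:,0,0].min()>250]
for k in c:
    P=np.array([onz(m,p[0],.09)[:2] for p in k]);r=cv2.minAreaRect((P*1000).astype(np.float32));print(len(k),r)
roi=g[165:230,300:360];print(roi[5:34,10:26]);print(roi[42:64,34:54])
E
```

```text
399 ((528.6906127929688, -230.90138244628906), (128.45062255859375, 95.16197204589844), 0.6061457991600037)
[[ 38  41  34  33  33  35  36  39  31  34  36  39  35  37  35  37]
 [ 41  41  37  35  34  32  32  36  34  34  31  34  36  40  36  39]
 [ 40  40  34  36  33  35  36  34  34  33  37  34  36  37  39  33]
 [ 42  36  36  31  35  39  35  36  34  31  39  33  36  36  34  36]
 [ 42  38  35  34  36  32  31  35  33  32  36  34  35  36  37  32]
 [ 38  38  34  29  33  32  36  39  40  31  34  36  35  37  36  37]
 [ 38  40  35  35  36  55  58  81  86  77  67  44  39  36  33  37]
 [ 41  40  34  38  56  80  83  92  96  94  88  82  51  33  34  34]
 [ 36  40  38  53  73  88  93  97 100 100 101  97  83  53  33  34]
 [ 38  38  45  79  85  93  94  95  97  99  97  99  93  81  38  35]
 [ 41  42  63  82  90  93  94  99 102 101 100  98  95  88  53  36]
 [ 38  42  66  82  89  97  99  96 103 102  99 101  98  87  59  34]
 [ 41  44  78  87  94 100 103 107 110 102 106 105  96  95  79  37]
 [ 40  46  83  86  96  98 103 109 111 111 106 107 100  96  85  36]
 [ 43  54  84  93  94 110 109 116 114 111 109 107 102 
[... 2122 characters left out ...]
  70  68
   64  67]
 [ 65  68  60  65  63  68  65  95 140 219 246 237 132  77  67  66  65  69
   64  70]
 [ 64  65  65  68  62  65  64  74 115 209 243 212  85  67  67  66  66  64
   65  64]
 [ 62  65  66  63  64  61  68  65  75 117 146 110  62  66  68  67  64  69
   65  68]
 [ 62  61  63  63  64  67  66  63  64  66  66  66  64  62  68  63  64  69
   66  65]
 [ 65  63  64  64  65  63  65  66  65  64  68  63  68  62  67  63  66  62
   68  67]
 [ 62  62  64  65  64  67  64  61  61  65  62  63  62  63  66  63  63  66
   66  65]
 [ 66  65  64  65  65  65  63  65  64  65  65  61  64  64  64  61  67  67
   64  64]
 [ 63  64  65  64  65  65  64  64  61  64  64  66  65  62  63  63  61  64
   65  64]]
```

```bash
python3 - <<'E'
from h import *
m=np.load("m1.npy",allow_pickle=True).item()
a=onz(m,(317.8,190.4),.126);b=onz(m,(344.1,221.2),.106);d=(b-a)[:2]*1000
print(a,b,d,np.hypot(*d),np.degrees(np.arctan2(d[1],d[0])-np.arctan2(28,40)))
c,yaw=np.array([.570,.201,.058]),np.radians(5.2)
Rb=R.from_euler('z',yaw)*R.from_euler('y',-np.pi/6)
Rt=Rb*R.from_matrix(np.diag([-1.,1,-1]))
# block centre along slope: low edge against lip (face half 67 vs 60)
o=c+Rb.apply([-.005,0,0]); h=o+Rb.apply([0,0,.049])
print("handle",h, "standoff",rel(h+Rb.apply([0,0,.1]),Rt))
E
```

```text
[ 0.52882124 -0.23076597  0.126     ] [ 0.56845056 -0.20282354  0.106     ] [39.62931229 27.94242972] 48.48981100477393 0.19545198901068137
handle [0.54128853 0.19838705 0.09793524] standoff [-2.30000e-02 -5.23000e-01 -8.70000e-02  3.79490e+01  4.22971e+02
  7.55560e+01]
```

>>> apply_moves:
  steps:
    - [-0.023, -0.523, -0.087, 38, 423, 76, 0]
    - [-0.023, -0.523, -0.087, 38, 423, 76, 0]
    - [-0.023, -0.523, -0.087, 38, 423, 76, 0]
    - [-0.023, -0.523, -0.087, 38, 423, 76, 0]
    - [-0.023, -0.523, -0.087, 38, 423, 76, 0]
    - [-0.023, -0.523, -0.087, 38, 423, 76, 0]
    - [-0.023, -0.523, -0.087, 38, 423, 76, 0]
    - [-0.023, -0.523, -0.087, 38, 423, 76, 0]
    - [-0.023, -0.523, -0.087, 38, 423, 76, 0]
    - [-0.023, -0.523, -0.087, 38, 423, 76, 0]
    - [-0.023, -0.523, -0.087, 38, 423, 76, 0]
    - [-0.023, -0.523, -0.087, 38, 423, 76, 0]
    - [-0.023, -0.523, -0.087, 38, 423, 76, 0]
    - [-0.023, -0.523, -0.087, 38, 423, 76, 0]

```text
clock: 3.6
tcp_pos: [0.4923, 0.1919, 0.184]
ee_rot: [-0.042, 0.965, 0.011, 0.259]
contact_force: [-0.5, 0.9, -0.4]
grip_width: 0.0882
grip_force: 0.0
```

```bash
python3 - <<'E'
from h import *
s=arm.sense();print(s["clock"],s["tcp_pos"],R.from_quat(s["ee_rot"]).as_matrix().round(4).tolist(),s["contact_force"]);m=cams.camera_model("wrist")
im=cams.read_camera("wrist");cv2.imwrite("pics/w2.png",im[:,:,::-1])
np.save("m2.npy",m,allow_pickle=True)
c,yaw=np.array([.570,.201,.058]),np.radians(5.2)
Rb=R.from_euler('z',yaw)*R.from_euler('y',-np.pi/6)
o=c+Rb.apply([-.005,0,0])
print(proj(m,[o+Rb.apply(v) for v in np.array([[.06,.043,.018],[.06,-.043,.018],[-.06,-.043,.018],[-.06,.043,.018],[.03,0,.056],[-.03,0,.056],[.04,.028,.018]])]).round(1))
E
```

```text
3.6 [0.49234781 0.1919407  0.18399368] [[-0.8626, -0.0876, 0.4982], [-0.0759, 0.9962, 0.0436], [-0.5002, -0.0002, -0.8659]] [-0.4902991   0.94504827 -0.42903548]
[[364.6 249.8]
 [279.7 250. ]
 [273.8 128.4]
 [370.2 128.1]
 [322.3 239. ]
 [322.3 169.5]
 [350.4 231.7]]
```

View pics/w2.png

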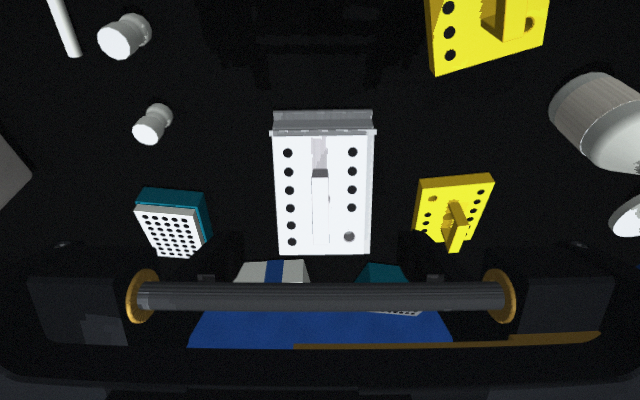

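The block is in view. The plate spans columns 273–372 and rows 133–255, the pin hole is at (349,237), and the bar is centred on column 320. It sits about 5 px uphill of my prediction, so I correct with the centroids of the pin hole and the wells.

```bash
python3 - <<'E'
from h import *
m=np.load("m2.npy",allow_pickle=True).item()
g=cv2.cvtColor(cv2.imread("pics/w2.png"),cv2.COLOR_BGR2GRAY)[133:252,278:366]
n,l,st,ct=cv2.connectedComponentsWithStats((g<150).astype(np.uint8))
c,yaw=np.array([.570,.201,.058]),np.radians(5.2)
Rb=R.from_euler('z',yaw)*R.from_euler('y',-np.pi/6);o=c+Rb.apply([0,0,.018])
for s,k in zip(st[1:],ct[1:]):
    if 20<s[4]<200 and max(s[2:4])<16:
        p=k+[278,133];q,d=ray(m,p);nz=Rb.as_matrix()[:,2];P=q+d*(nz@(o-q))/(nz@d)
        print(p.round(1),s[4],(Rb.inv().apply(P-o)*1000).round(1))
E
```

```text
[287.3 152.6] 70 [-43.3 -31.7  -0. ]
[352.2 151.7] 71 [-44.   27.5  -0. ]
[288.2 171.8] 65 [-25.5 -31.5  -0. ]
[351.9 170.8] 65 [-26.3  27.7  -0. ]
[289. 190.] 67 [ -7.9 -31.3  -0. ]
[351.6 189.3] 61 [-8.4 27.9 -0. ]
[289.9 207.8] 61 [  9.8 -31.1  -0. ]
[351.2 207.2] 60 [ 9.4 28.1 -0. ]
[290.7 224.9] 58 [ 27.7 -30.9   0. ]
[348.7 236.1] 78 [39.7 26.5 -0. ]
[291.5 241.4] 52 [ 45.4 -30.8  -0. ]
```

```bash
python3 - <<'E'
from h import *
c,yaw=np.array([.570,.201,.058]),np.radians(5.8)
Rb=R.from_euler('z',yaw)*R.from_euler('y',-np.pi/6)
h=c+R.from_euler('z',np.radians(5.2)).apply([0,-.0018,0])+Rb.apply([0,0,.049])
Rt=Rb*R.from_matrix(np.diag([-1.,1,-1]));print(h,rel(h+Rb.apply([0,0,.04]),Rt),rel(h,Rt))
E
```

```text
[0.54578856 0.19673153 0.10043524] [-7.0000e-03  0.0000e+00 -1.1000e-02 -4.7300e+00 -3.0400e-01  5.9161e+01] [-7.000e-03  0.000e+00 -1.100e-02 -4.724e+00 -2.800e-02  9.916e+01]
```

>>> apply_moves:
  steps:
    - [-0.007, 0, -0.011, -5, 0, 40, 0]
    - [-0.007, 0, -0.011, -5, 0, 65, 0]
    - [-0.007, 0, -0.011, -5, 0, 80, 0]
    - [-0.007, 0, -0.011, -5, 0, 90, 0]
    - [-0.007, 0, -0.011, -5, 0, 99, 0]
    - [-0.007, 0, -0.011, -5, 0, 99, 0]
    - [-0.007, 0, -0.011, -5, 0, 99, 0.5]
    - [-0.007, 0, -0.011, -5, 0, 99, 0.8]
    - [-0.007, 0, -0.011, -5, 0, 99, 1]
    - [-0.007, 0, -0.011, -5, 0, 99, 1]
    - [-0.007, 0, -0.011, -5, 0, 99, 1]
    - [-0.007, 0, -0.011, -5, 0, 99, 1]
    - [-0.007, 0, -0.011, -5, 0, 99, 1]
    - [-0.007, 0, -0.011, -5, 0, 99, 1]
  force: 40

```text
clock: 5.05
tcp_pos: [0.5457, 0.1976, 0.1005]
ee_rot: [-0.049, 0.965, 0.013, 0.258]
contact_force: [0.4, 1.0, 0.3]
grip_width: 0.0259
grip_force: 0.0
```

```bash
python3 - <<'E'
from h import *
s=arm.sense();print(s["clock"],s["tcp_pos"],s["contact_force"],s["torque"],s["grip_width"],s["grip_force"])
z=np.array([0,0,.12]);print(rel(s["tcp_pos"]+[0,0,.03],R.from_quat(s["ee_rot"])),rel(s["tcp_pos"]+z,R.from_quat(s["ee_rot"])))
E
```

```text
5.05 [0.54569744 0.1975612  0.10048242] [0.38645415 0.96509979 0.29058215] [ 0.02733353  0.25394414 -0.04157392] 0.02590490701473838 0.0
[ 0.0000e+00  0.0000e+00  0.0000e+00 -1.4994e+01  8.0000e-03 -2.5984e+01] [ 0.00000e+00  0.00000e+00  0.00000e+00 -5.99750e+01  3.20000e-02
 -1.03938e+02]
```

>>> apply_moves:
  steps:
    - [0, 0, 0, 0, 0, 0, 1]
    - [0, 0, 0, 0, 0, 0, 1]
    - [0, 0, 0, 0, 0, 0, 1]
    - [0, 0, 0, 0, 0, 0, 1]
    - [0, 0, 0, 0, 0, 0, 1]
    - [0, 0, 0, 0, 0, 0, 1]
  force: 40

```text
clock: 5.65
tcp_pos: [0.5457, 0.1975, 0.1004]
ee_rot: [-0.049, 0.965, 0.013, 0.258]
contact_force: [-0.1, -2.4, 0.3]
grip_width: 0.0135
grip_force: 40.0
```

>>> apply_moves:
  steps:
    - [0, 0, 0, -3, 0, -5, 1]
    - [0, 0, 0, -8, 0, -13, 1]
    - [0, 0, 0, -15, 0, -26, 1]
    - [0, 0, 0, -25, 0, -43, 1]
    - [0, 0, 0, -38, 0, -65, 1]
    - [0, 0, 0, -50, 0, -87, 1]
    - [0, 0, 0, -60, 0, -104, 1]
    - [0, 0, 0, -60, 0, -104, 1]
    - [0, 0, 0, -60, 0, -104, 1]

```text
clock: 6.55
tcp_pos: [0.5452, 0.1975, 0.22]
ee_rot: [-0.049, 0.965, 0.013, 0.258]
contact_force: [-1.1, -0.3, -3.5]
grip_width: 0.0131
grip_force: 40.0
```

```bash
python3 - <<'E'
from h import *
s=arm.sense();print(s["clock"],s["tcp_pos"],s["contact_force"],s["torque"],s["grip_width"],s["grip_force"])
print(rel([.529,-.231,.26],R.from_euler('z',np.radians(.3))*R.from_matrix(np.diag([-1.,1,-1]))))
m=cams.camera_model("wrist")
im=cams.read_camera("wrist");cv2.imwrite("pics/w3.png",im[:,:,::-1])
E
```

```text
6.55 [0.54522507 0.1975016  0.22003475] [-1.05589696 -0.30712355 -3.51612311] [-0.02356186  0.64133866 -0.0088537 ] 0.013125024341146487 39.99874547123909
[ 2.60000e-02  5.22000e-01  9.50000e-02  3.18990e+01 -4.24593e+02
 -6.46300e+01]
```

View pics/w3.png

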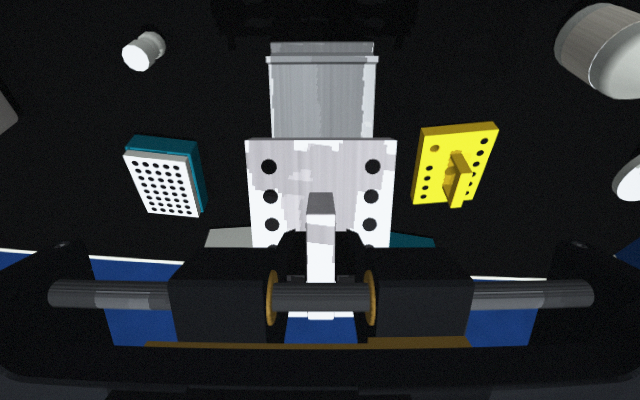

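The block is held square. Its lower wells are visible at (269,166), (372,166), (270,196), (371,196), (272,224) and (369,224). A planar PnP on these gives the block's pose in the tool frame while I carry it over.

```bash
cat > blk.py <<'E'
from h import *
def block_in_tool(im,m,s,thr=110):
    g=cv2.cvtColor(im,cv2.COLOR_RGB2GRAY)[142:232,250:392]
    n,l,st,ct=cv2.connectedComponentsWithStats((g<thr).astype(np.uint8))
    pts=[k+[250,142] for q,k in zip(st[1:],ct[1:]) if 80<q[4]<350 and max(q[2:4])<22 and q[0]>0 and q[0]+q[2]<142]
    o=[];p=[]
    for k in pts:
        side=np.sign(k[0]-320);row=int(np.argmin(abs(np.array([166,196,224])-k[1])))
        o.append([-45+18*row,30*side,18]);p.append(k)
    K=np.array([[m["fx"],0,m["cx"]],[0,m["fy"],m["cy"]],[0,0,1]])
    ok,rv,tv=cv2.solvePnP(np.array(o,float),np.array(p,float),K,np.array(m["distortion"],float),flags=cv2.SOLVEPNP_IPPE)
    e=cv2.projectPoints(np.array(o,float),rv,tv,K,np.array(m["distortion"],float))[0][:,0]-p
    T=np.array(m["cam_to_world"]);Rt=R.from_quat(s["ee_rot"])
    Rbt=Rt.inv()*R.from_matrix(T[:3,:3])*R.from_rotvec(rv[:,0])
    ptool=Rt.inv().apply(T[:3,:3]@tv[:,0]/1000+T[:3,3]-s["tcp_pos"])*1000
    Rn=Rbt*R.from_matrix(np.diag([-1.,1,-1]))
    return len(p),np.abs(e).max(),ptool,np.degrees(Rn.as_rotvec()),np.array(p).round(1).tolist()
E
python3 - <<'E'
from blk import *
print(block_in_tool(cv2.imread("pics/w3.png")[:,:,::-1].copy(),cams.camera_model("wrist"),arm.sense()))
E
```

```text
(6, np.float64(125.82059758197846), array([13.49347121,  0.56581628,  4.23635281]), array([-111.20393596,  118.85827844,  -43.19565225]), [[268.4, 166.3], [372.2, 166.2], [270.0, 195.9], [370.6, 196.0], [271.6, 224.1], [369.1, 224.1]])
```

>>> apply_moves:
  steps:
    - [0, 0, 0, -10, 0, -20, 1]
    - [0, 0, 0, -20, 0, -40, 1]
    - [0.026, 0.522, 0.095, 20, -60, -65, 1]
    - [0.026, 0.522, 0.095, 32, -425, -65, 1]
    - [0.026, 0.522, 0.095, 32, -425, -65, 1]
    - [0.026, 0.522, 0.095, 32, -425, -65, 1]
    - [0.026, 0.522, 0.095, 32, -425, -65, 1]
    - [0.026, 0.522, 0.095, 32, -425, -65, 1]
    - [0.026, 0.522, 0.095, 32, -425, -65, 1]
    - [0.026, 0.522, 0.095, 32, -425, -65, 1]
    - [0.026, 0.522, 0.095, 32, -425, -65, 1]
    - [0.026, 0.522, 0.095, 32, -425, -65, 1]
    - [0.026, 0.522, 0.095, 32, -425, -65, 1]
    - [0.026, 0.522, 0.095, 32, -425, -65, 1]
    - [0.026, 0.522, 0.095, 32, -425, -65, 1]
    - [0.026, 0.522, 0.095, 32, -425, -65, 1]

```text
clock: 8.2
tcp_pos: [0.5293, -0.2305, 0.2608]
ee_rot: [-0.003, 1.0, -0.0, 0.001]
contact_force: [0.4, 0.8, -3.7]
grip_width: 0.0135
grip_force: 40.0
```

```bash
python3 - <<'E'
from blk import *
s=arm.sense();m=cams.camera_model("wrist");im=cams.read_camera("wrist");cv2.imwrite("pics/w4.png",im[:,:,::-1])
print(s["clock"],s["tcp_pos"],R.from_quat(s["ee_rot"]).as_matrix().round(4).tolist(),s["contact_force"],s["torque"])
for t in(90,110,130):
    try:print(block_in_tool(im,m,s,t))
    except Exception as e:print(str(e)[:80])
E
```

```text
8.2 [ 0.52933969 -0.23054121  0.26079854] [[-1.0, -0.0061, 0.001], [-0.0061, 1.0, -0.0003], [-0.001, -0.0003, -1.0]] [ 0.36157152  0.81014016 -3.74221602] [ 0.01209921 -0.03643415 -0.00409846]
(6, np.float64(125.39756109740253), array([13.00402604,  1.16480073,  4.2754886 ]), array([-111.04023958,  118.96076737,  -43.27421134]), [[269.2, 166.4], [372.7, 166.5], [270.7, 195.9], [371.2, 196.4], [272.3, 224.0], [369.6, 224.3]])
(6, np.float64(125.22784724043248), array([12.84638739,  1.2300914 ,  4.32059344]), array([-111.30625702,  118.97082824,  -42.5553005 ]), [[269.1, 166.3], [372.7, 166.6], [270.7, 196.0], [371.2, 196.4], [272.3, 224.0], [369.6, 224.4]])
(6, np.float64(125.54529289064678), array([12.90378987,  1.06323404,  4.20782822]), array([-111.08489097,  118.90410469,  -43.33909923]), [[269.1, 166.3], [372.8, 166.5], [270.8, 196.1], [371.2, 196.4], [272.2, 224.1], [369.7, 224.3]])
```

```bash
sed -i 's/SOLVEPNP_IPPE/SOLVEPNP_ITERATIVE/; s/30\*side,18\]/30*side,0.]/' blk.py; python3 - <<'E'
from blk import *
s=arm.sense();m=cams.camera_model("wrist");im=cv2.imread("pics/w4.png")[:,:,::-1].copy()
print(block_in_tool(im,m,s))
# plane-based: top plane 31 mm below TCP, level
for z in(.031,.033):
  P=np.array([onz(m,p,s["tcp_pos"][2]-z) for p in block_in_tool(im,m,s)[4]]);print((P*1000).round(1)[:,:2].tolist(),(P.mean(0)*1000).round(2))
E
```

```text
(6, np.float64(0.07538804061528026), array([-2.18225791,  0.91499127, 34.48780437]), array([-0.74051438,  0.2857281 ,  0.0081648 ]), [[269.1, 166.3], [372.7, 166.6], [270.7, 196.0], [371.2, 196.4], [272.3, 224.0], [369.6, 224.4]])
[[486.0, -259.4], [485.9, -200.6], [503.6, -259.2], [503.5, -200.5], [521.2, -259.1], [521.1, -200.4]] [ 503.54 -229.88  229.84]
[[486.4, -259.8], [486.2, -200.2], [504.2, -259.6], [504.1, -200.1], [522.0, -259.4], [521.9, -200.1]] [ 504.13 -229.87  227.84]
```

The PnP fits to 0.08 px. It puts the block centre at tool (-2.2, +0.9) mm, and the deck and block scales both point to the same 3 mm camera height bias. After correction the TCP goes to about (0.5275, -0.2317). I lower to just above the shaft, then slowly.

>>> apply_moves:
  steps:
    - [0, 0, 0, 2, -1, 20, 1]
    - [0, 0, 0, 2, -1, 45, 1]
    - [0, 0, 0, 2, -1, 62, 1]
    - [0, 0, 0, 2, -1, 72, 1]
    - [0, 0, 0, 2, -1, 76, 1]
    - [0, 0, 0, 2, -1, 79, 1]
    - [0, 0, 0, 2, -1, 82, 1]
    - [0, 0, 0, 2, -1, 84, 1]
    - [0, 0, 0, 2, -1, 86, 1]
    - [0, 0, 0, 2, -1, 88, 1]
    - [0, 0, 0, 2, -1, 90, 1]
    - [0, 0, 0, 2, -1, 90, 1]

```text
clock: 9.45
tcp_pos: [0.5272, -0.2324, 0.1705]
ee_rot: [-0.002, 1.0, 0.0, 0.0]
contact_force: [0.2, 0.2, -3.3]
grip_width: 0.0132
grip_force: 40.0
```

>>> apply_moves:
  steps:
    - [0, 0, 0, 0, 0, 2, 1]
    - [0, 0, 0, 0, 0, 4, 1]
    - [0, 0, 0, 0, 0, 6, 1]
    - [0, 0, 0, 0, 0, 8, 1]
    - [0, 0, 0, 0, 0, 8, 1]

```text
clock: 9.95
tcp_pos: [0.5272, -0.2324, 0.1624]
ee_rot: [-0.002, 1.0, 0.0, 0.0]
contact_force: [0.8, 0.2, -4.1]
grip_width: 0.0134
grip_force: 40.0
```

>>> apply_moves:
  steps:
    - [0, 0, 0, 0, 0, 2, 1]
    - [0, 0, 0, 0, 0, 4, 1]
    - [0, 0, 0, 0, 0, 6, 1]
    - [0, 0, 0, 0, 0, 8, 1]
    - [0, 0, 0, 0, 0, 10, 1]
    - [0, 0, 0, 0, 0, 12, 1]
    - [0, 0, 0, 0, 0, 12, 1]

```text
clock: 10.65
tcp_pos: [0.5272, -0.2324, 0.1504]
ee_rot: [-0.002, 1.0, 0.0, 0.0]
contact_force: [0.3, 0.2, -2.6]
grip_width: 0.0133
grip_force: 40.0
```

>>> apply_moves:
  steps:
    - [0, 0, 0, 0, 0, 2, 1]
    - [0, 0, 0, 0, 0, 4, 1]
    - [0, 0, 0, 0, 0, 6, 1]
    - [0, 0, 0, 0, 0, 8, 1]
    - [0, 0, 0, 0, 0, 9, 1]
    - [0, 0, 0, 0, 0, 9, 1]

```text
clock: 11.25
tcp_pos: [0.5273, -0.2325, 0.1418]
ee_rot: [-0.002, 1.0, -0.0, 0.001]
contact_force: [-0.4, -0.5, -2.5]
grip_width: 0.0139
grip_force: 40.0
```

>>> apply_moves:
  steps:
    - [0, 0, 0, 0, 0, 1, 1]
    - [0, 0, 0, 0, 0, 1, 1]
    - [0, 0, 0, 0, 0, 2, 1]
    - [0, 0, 0, 0, 0, 2, 1]
    - [0, 0, 0, 0, 0, 3, 1]
    - [0, 0, 0, 0, 0, 3, 1]

```text
clock: 11.85
tcp_pos: [0.5275, -0.2324, 0.1413]
ee_rot: [-0.003, 1.0, -0.001, 0.001]
contact_force: [-8.6, 5.9, 19.5]
grip_width: 0.0131
grip_force: 40.0
```

>>> apply_moves:
  steps:
    - [0, 0, 0, 0, 0, -2, 1]
    - [0, 0, 0, 0, 0, -2, 1]
    - [0, 0, 0, 0, 0, -2, 1]
  force: 5

```text
clock: 12.15
tcp_pos: [0.5274, -0.2326, 0.1412]
ee_rot: [-0.002, 1.0, -0.0, 0.001]
contact_force: [-3.0, 1.6, 5.7]
grip_width: 0.0141
grip_force: 5.0
```

```bash
python3 - <<'E'
from blk import *
s=arm.sense();m=cams.camera_model("wrist");im=cams.read_camera("wrist");cv2.imwrite("pics/w5.png",im[:,:,::-1])
print(s["clock"],s["tcp_pos"],s["contact_force"],s["torque"],s["grip_width"])
print(block_in_tool(im,m,s))
a=cams.read_camera("scene")[165:245,210:317];cv2.imwrite("pics/s5.png",cv2.resize(a[:,:,::-1],(749,560),interpolation=cv2.INTER_CUBIC))
E
```

```text
12.15 [ 0.52744624 -0.23255252  0.14123236] [-2.97164572  1.61571639  5.73543648] [0.30877426 0.43328922 0.0042114 ] 0.014086170450243369
(6, np.float64(0.07893737819722446), array([-1.97025688,  0.6895935 , 34.1566714 ]), array([-0.0017277 ,  0.00425907, -0.04987516]), [[268.6, 166.3], [372.2, 166.0], [270.0, 196.0], [370.8, 195.9], [271.6, 224.1], [369.2, 224.0]])
```

View pics/s5.png

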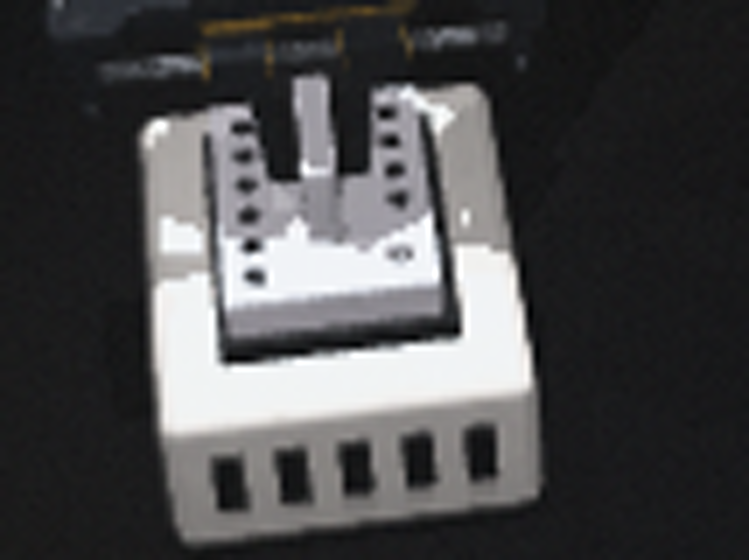

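The scene crop shows the block level on the deck with the pin visible in its hole at crop (400,253). Once I relaxed the grip, its tilt relative to the tool went to 0.0°, and its top face measures 0.107 m against 0.108 expected, so it is home. I release and rise.

>>> apply_moves:
  steps:
    - [0, 0, 0, 0, 0, 0, 0.6]
    - [0, 0, 0, 0, 0, 0, 0.4]
    - [0, 0, 0, 0, 0, 0, 0.4]
    - [0, 0, 0, 0, 0, 0, 0.4]
    - [0, 0, 0, 0, 0, 0, 0.4]
    - [0, 0, 0, 0, 0, 0, 0.4]
    - [0, 0, 0, 0, 0, -10, 0.4]
    - [0, 0, 0, 0, 0, -40, 0.4]
    - [0, 0, 0, 0, 0, -80, 0.4]
    - [0, 0, 0, 0, 0, -80, 1]
    - [0, 0, 0, 0, 0, -80, 1]
    - [0, 0, 0, 0, 0, -80, 1]
    - [0, 0, 0, 0, 0, -80, 1]
    - [0, 0, 0, 0, 0, -80, 1]
    - [0, 0, 0, 0, 0, -80, 1]
    - [0, 0, 0, 0, 0, -80, 1]
    - [0, 0, 0, 0, 0, -80, 1]

```text
clock: 13.95
tcp_pos: [0.5272, -0.2325, 0.2207]
ee_rot: [-0.002, 1.0, -0.0, 0.0]
contact_force: [0.1, -0.9, 1.1]
grip_width: -0.0
grip_force: 0.0
```

```bash
python3 - <<'E'
from h import *
s=arm.sense();m=cams.camera_model("wrist");im=cams.read_camera("wrist");cv2.imwrite("pics/w6.png",im[:,:,::-1])
print(s["clock"],s["tcp_pos"],s["contact_force"],s["grip_width"])
np.save("m6.npy",m,allow_pickle=True)
Rt=R.from_matrix(np.diag([-1.,1,-1]))
for d in([.046,.032],[-.046,-.032]):
  for z in(.16,.128):print(rel([.5295+d[0],-.2315+d[1],z],Rt))
E
```

```text
13.95 [ 0.52719277 -0.23245737  0.22065021] [ 0.06752451 -0.93744006  1.12675485] -4.805319882151486e-05
[-0.0000e+00  1.0000e-03  5.0000e-03 -4.8403e+01  3.2709e+01  6.0701e+01]
[-0.0000e+00  1.0000e-03  5.0000e-03 -4.8376e+01  3.2714e+01  9.2701e+01]
[-0.0000e+00  1.0000e-03  5.0000e-03  4.3904e+01 -3.0847e+01  6.0634e+01]
[-0.0000e+00  1.0000e-03  5.0000e-03  4.3930e+01 -3.0843e+01  9.2634e+01]
```

View pics/w6.png

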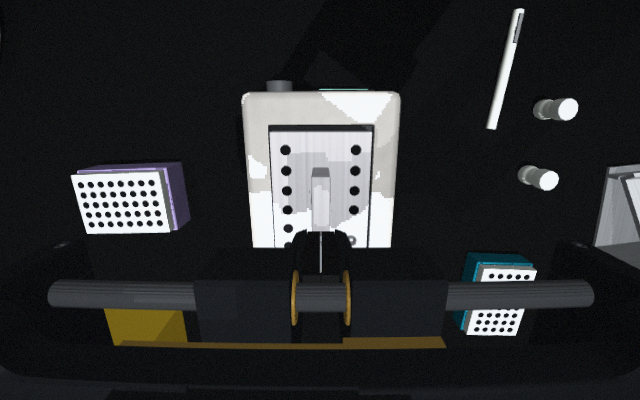

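The released block lies inside the deck outline (269–374 × 125–248), and the pin fills the pin hole at (351,240). Next is the press on the pin corner.

>>> apply_moves:
  steps:
    - [0, 0, 0, -48, 33, 0, 1]
    - [0, 0, 0, -48, 33, 0, 1]
    - [0, 0, 0, -48, 33, 35, 1]
    - [0, 0, 0, -48, 33, 65, 1]
    - [0, 0, 0, -48, 33, 80, 1]
    - [0, 0, 0, -48, 33, 87, 1]
    - [0, 0, 0, -48, 33, 90, 1]
    - [0, 0, 0, -48, 33, 91, 1]
    - [0, 0, 0, -48, 33, 92, 1]
    - [0, 0, 0, -48, 33, 93, 1]
    - [0, 0, 0, -48, 33, 94, 1]
    - [0, 0, 0, -48, 33, 94, 1]

```text
clock: 15.2
tcp_pos: [0.5753, -0.1993, 0.1274]
ee_rot: [-0.002, 1.0, -0.0, 0.001]
contact_force: [-1.5, 1.8, 4.2]
grip_width: 0.0005
grip_force: 2.1
```

Contact puts the top at 0.108 m, so the block is fully home. I press harder, then lift.

>>> apply_moves:
  steps:
    - [0, 0, 0, 0, 0, 1, 1]
    - [0, 0, 0, 0, 0, 1, 1]
    - [0, 0, 0, 0, 0, 2, 1]
    - [0, 0, 0, 0, 0, 2, 1]
    - [0, 0, 0, 0, 0, 2, 1]
    - [0, 0, 0, 0, 0, 2, 1]

```text
clock: 15.8
tcp_pos: [0.5754, -0.1994, 0.1274]
ee_rot: [-0.003, 1.0, -0.001, 0.001]
contact_force: [-7.5, 4.4, 19.3]
grip_width: 0.0009
grip_force: 9.4
```

>>> apply_moves:
  steps:
    - [0, 0, 0, 0, 0, -10, 1]
    - [0, 0, 0, 0, 0, -45, 1]
    - [0, 0, 0, 0, 0, -75, 1]
    - [0, 0, 0, 0, 0, -75, 1]
    - [0, 0, 0, 46, -32, -75, 1]
    - [0, 0, 0, 92, -64, -75, 1]
    - [0, 0, 0, 92, -64, -75, 1]
    - [0, 0, 0, 92, -64, -75, 1]
    - [0, 0, 0, 92, -64, -45, 1]
    - [0, 0, 0, 92, -64, -20, 1]
    - [0, 0, 0, 92, -64, -10, 1]
    - [0, 0, 0, 92, -64, -6, 1]
    - [0, 0, 0, 92, -64, -4, 1]
    - [0, 0, 0, 92, -64, -3, 1]
    - [0, 0, 0, 92, -64, -2, 1]
    - [0, 0, 0, 92, -64, -2, 1]

```text
clock: 17.4
tcp_pos: [0.4838, -0.2639, 0.1275]
ee_rot: [-0.002, 1.0, -0.001, 0.001]
contact_force: [0.5, 0.9, 3.4]
grip_width: 0.0005
grip_force: 1.4
```

>>> apply_moves:
  steps:
    - [0, 0, 0, 0, 0, 1, 1]
    - [0, 0, 0, 0, 0, 1, 1]
    - [0, 0, 0, 0, 0, 2, 1]
    - [0, 0, 0, 0, 0, 2, 1]
    - [0, 0, 0, 0, 0, 2, 1]
    - [0, 0, 0, 0, 0, 2, 1]

```text
clock: 18.0
tcp_pos: [0.4839, -0.2639, 0.1274]
ee_rot: [-0.003, 1.0, -0.001, 0.001]
contact_force: [-6.2, 5.3, 20.1]
grip_width: 0.0005
grip_force: 10.4
```

>>> apply_moves:
  steps:
    - [0, 0, 0, 0, 0, -10, 1]
    - [0, 0, 0, 0, 0, -45, 1]
    - [0, 0, 0, 0, 0, -90, 1]
    - [0, 0, 0, 0, 0, -130, 1]
    - [0, 0, 0, 0, 0, -130, 1]
    - [0, 0, 0, 0, 0, -130, 1]
    - [0, 0, 0, 0, 0, -130, 1]

```text
clock: 18.7
tcp_pos: [0.4829, -0.2634, 0.2534]
ee_rot: [-0.002, 1.0, 0.001, -0.0]
contact_force: [0.1, 0.3, -0.3]
grip_width: 0.0005
grip_force: 0.0
```

```bash
python3 - <<'E'
from h import *
s=arm.sense();print(s["clock"],s["tcp_pos"],s["contact_force"])
a=cv2.imread("pics/top0.png");t=cams.read_camera("top")[:,:,::-1];w=cams.read_camera("scene")[130:320,150:520,::-1]
cv2.imwrite("pics/fin.png",np.vstack([cv2.resize(t[60:280,140:520],(570,330)),cv2.resize(w,(570,270))]))
E
```

```text
18.7 [ 0.48292494 -0.26336396  0.2533834 ] [ 0.1027513   0.32156935 -0.32741931]
```

View pics/fin.png

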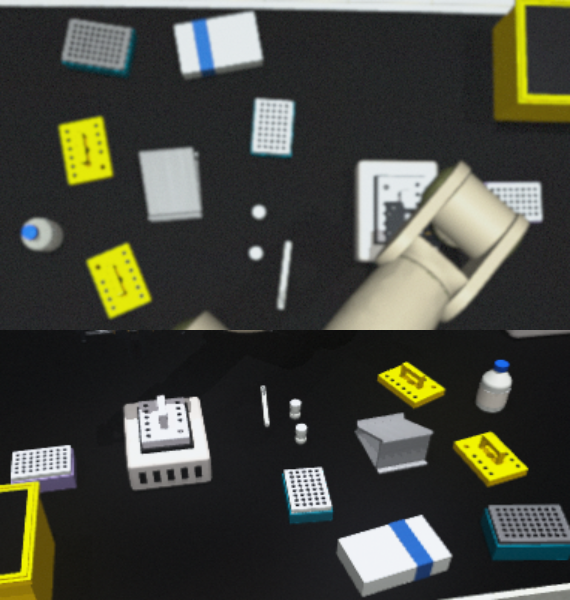

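The block sits flat on the mixer at picture px (165,425). The stand is empty, the bystanders are unmoved, and the arm is clear.

```bash
python3 -c "
from station import arm
print(arm.hand_in())"
```

```text
the job is handed in; nothing more can be done
None
```

The tube block is fully home on the mixer's shaft and pin and released. It didn't rock when I pressed the pin corner and then the far corner at about 20 N each. The other things on the bench look unmoved, and I handed the job in at about 19 s of the 61 s limit.

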